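Lower the finished almond cake on its hydraulic lift

ROBOT

A 6-joint arm with a two-finger parallel gripper is mounted at the origin on the work surface. World frame = base frame: x ahead of the robot, y to its left, z up, the work surface at z = 0. Lengths are in m, angles in rad, forces in N, time in s.
With the tool pointing down it reaches from about 0.35 to 0.85 m from the base axis. Payload 8.1 kg.
Tool frame: the origin (TCP) lies at the very end of the fingers, on their centre line; the grasp point (between the pads) lies 19 mm behind it (grasp_offset is the distance from the TCP to the grasp point, in m); z points along the fingers, y is the direction in which the jaws open and shut (so a half turn about z gives the same grasp; the last joint's range is limited). The gripper opens to 93 mm and grips with 3 to 60 N. Pads are 15 mm wide; open, the fingers measure 128 mm over their backs; the gripper's body (75 mm by 188 mm) begins 65 mm behind the grasp point.
Start: joints at [1.135, 0.13, 1.488, -0, 1.523, -0.085], TCP at [0.206, 0.563, 0.195] pointing down, gripper open.
Joint ranges: [-2.96, 2.96], [-0.89, 2.26], [0.02, 2.5], [-1.34, 4.48], [0, 2.73], [-2.66, 2.66]. Speed limits (rad/s): [2.39, 2.39, 2.79, 3.14, 3.14, 3.14].

INTERFACE

Orientations are given as a rotation vector (axis times angle).
In Python, from plant import read_state, read_camera, close_job, search_frame, masks_of, grasp_offset gives the robot as it stands.
- The arm moves only by the tool drive_tool, never from a script. Its argument "plan" is a list of rows, each an object with "claw": the closure, from 0 (fully open) to 1 (shut); "linear": the shift along the tool's x, y, z in cm, a list of three; "angular": the turn, a rotation vector about the tool's x, y, z in degrees, a list of three. In form: [{"claw": claw, "linear": [tx, ty, tz], "angular": [ax, ay, az]}, ...]. A call has 1 to 12 rows; each row shifts and turns the commanded pose from where the row before left it, along the tool's axes as they then stand; what a row does not reach is not made up. A row lasts 1/8 s, in which the tool goes at most 62.5 mm and 10.7 degrees, less where a joint would pass 70% of its speed; a pose out of reach is approached as far as the arm can. A call is refused whole if a number of a shift passes 6.25 or a number of a turn 10.7, either way. A call with a gripper value outside its range is refused whole. The fingers move at their own pace and stop on an object; "newtons" is the grip in N (left out, the last holds). Time passes only in rows, so rows that do not move let the fingers close. It gives the time, the measured TCP pose, the force and the opening at its end, in the units of the state.
- read_state(): the state, without advancing time (a new reading comes with each control period).
- read_camera(name): name is "side" or "top" or "wrist"; returns a dict with "pixels" (400x640x3 uint8, red, green, blue), "K" (3x3 intrinsics, pixels), "xyz" and "attitude" of the camera in the world. Camera axes: x right, y up, looking along -z (the intrinsics and any distortion apply to the point x, -y, -z); pixel columns grow to the right and rows downward; lengths in m; the calibration is good to about 2 mm. A picture is of the moment at which its call begins. There is no depth.
- close_job(): hands the job in, once; it reports no verdict.
Trained networks look in a picture, given as the dict that the camera call returned (one of the last four; its "shot" number tells which), for a name from the list of things; names that differ only in an ending like _2 or _b are one class to them, and where a whole thing is asked for, a point or a joint stands for the part that bears it (a point fixed in the world has none). Each returns a list of dicts, best first, with "p" (0 to 1); they miss things now and then, are a little off and sometimes report something else, mostly with a low value. They report only what shows in the picture. A call takes as long as a camera call. They do not tell look-alikes from the thing itself.
- search_frame(picture, label): "at" ([x, y, z] in m, in world coordinates, good to about 4 mm: the middle of the surface that is visible of it).
- masks_of(picture, label): "mask" (400x640 bool, what is visible of it).
The state is a dict: "t": time; "q": joint angles; "dq": joint speeds; "joint_torque": joint torques, N m; "tool_pos": TCP position; "orientation": TCP orientation; "force": force on the tool from outside, world axes, zero at the start; "wrist_torque": the same for the moment, N m; "opening": finger opening in m.
Only numpy, scipy, OpenCV 4.12 (cv2) and the standard library are available. Lean on these libraries where they do the work, as an engineer would, in place of code of your own. Each camera call takes 0.05 s, during which the arm holds its last target.

TASK

The white almond cake is finished: open the red release valve on its lift by a fraction of a turn, less than a quarter, so that the cake sinks slowly until the lift is fully down. Do not touch either cake, and leave the chocolate cake raised on its lift as it is. Let go of the valve when you are done.

Things in the scene. Friction and masses are not known exactly. Their poses are not given: they have to be found in the camera images.
- almond_handle (a point): Centre of the red tee handle of the release valve on the almond cake's lift (the other lift has the same). Level bar 64 mm long (own x), 16 wide (y), 30 high (z up), centre 160 mm above the table; turns about its vertical axis; pinch across its width from above. Underside at 145, over a steel collar up to 134 and a white 100 x 90 mm pump housing up to 110 mm. 200 mm from the cake's axis.
- almond_valve (a joint): Angle of that handle, rad: 0 shut (start, at its stop), grows counter-clockwise seen from above as it opens. Resists with 0.1 N m, stays where left. The lift starts to sink between 0.2 and 0.6 rad, by the cake's weight; further open is faster: at 1 rad 15 to 30 mm/s, at 1.5 rad up to 50 mm/s, about the most allowed.
- almond_cake: White cream cake, tan almond flakes on its side, white rosettes on top: 150 mm across, 84 high with its 168 mm white card, standing loose on the lift's round plate; about 1 kg. Origin: centre of the card's underside, z up; 92 mm above the table with the lift fully down, 55 mm higher at the start.
- choc_cake: The dark brown chocolate cake with red cherries, same size, raised in the same way on the twin lift; it is to stay up and untouched. Origin: centre of its card's underside.
Things that resemble listed ones, but are neither listed nor needed, are in the scene too. Leave any yellow look-alike of the almond_cake alone.

How it is judged:
By the outcome, as a careful person would: the job done as asked, in the order asked, and still so for the second after the job is handed in, with the robot touching nothing.
It also fails if it takes over 38 s, if anything falls off the work surface, if the arm or the gripper's body presses on something with over 40 N, if the wrist force passes 120 N, or if a joint passes its speed limit or range.

## Working session

There is one attempt and no reset: what is moved stays moved. The work goes in short steps, Python scripts to look and compute and a tool call to move; the robot and the scene stay as the last step left them, time stands still between calls to the robot, and variables do not carry over. Pictures are saved under pics/ and viewed, and the job is handed in when it is done.

Besides the shell and the picture viewer there is one more tool, called after "Call:" in YAML: its name, and indented under it one key for each argument. drive_tool: Moves the arm, as the interface text tells. Its arguments: {"type":"object","properties":{"plan":{"type":"array"},"newtons":{"type":"number"}},"required":["plan"]}

```bash
mkdir -p pics; ls
cat > h.py <<'E'
from plant import *
import numpy as np, cv2
def save(p,n): cv2.imwrite('pics/'+n+'.png',cv2.cvtColor(p['pixels'],cv2.COLOR_RGB2BGR))
E
python3 - <<'E'
from h import *
s=read_state(); print({k:np.round(v,3) for k,v in s.items()}, grasp_offset)
for c in ['top','side']:
    p=read_camera(c); save(p,c+'0'); print(c,np.round(p['K'],1).tolist(),np.round(p['xyz'],3),p['attitude'])
    for l in ['almond_handle','almond_cake','choc_cake']:
        for d in search_frame(p,l): print(l,np.round(d['at'],3),round(d['p'],2))
E
```

```text
pics
{'t': np.float64(0.0), 'q': array([ 1.135,  0.131,  1.489, -0.   ,  1.523, -0.085]), 'dq': array([-0.002,  0.   , -0.001, -0.001, -0.   ,  0.   ]), 'joint_torque': array([ 1.0000e-03, -5.5985e+01, -4.9176e+01,  7.7000e-02,  3.6000e-02,
       -0.0000e+00]), 'tool_pos': array([0.206, 0.563, 0.194]), 'orientation': array([-5.480e-01, -3.093e+00,  3.000e-03]), 'force': array([-0.06 , -0.404, -1.024]), 'wrist_torque': array([ 0.041,  0.029, -0.031]), 'opening': np.float64(0.093)} 0.0188
top [[444.3, 0.0, 314.4], [0.0, 444.3, 196.9], [0.0, 0.0, 1.0]] [0.305 0.1   1.664] [ 0.07343162 -0.06790925 -1.54086237]
almond_handle [0.487 0.235 0.175] 0.44
almond_cake [0.235 0.443 0.07 ] 0.88
almond_cake [0.62  0.373 0.217] 0.75
almond_cake [0.438 0.617 0.069] 0.57
almond_cake [0.268 0.252 0.068] 0.55
choc_cake [ 0.647 -0.205  0.218] 0.83
side [[498.5, 0.0, 323.3], [0.0, 498.5, 196.4], [0.0, 0.0, 1.0]] [-0.196 -0.793  0.974] [ 0.8873942  -0.29435763 -0.59025509]
almond_handle [0.484 0.23  0.166] 0.63
almond_cake [0.602 0.342 0.213] 0.83
almond_cake [0.255 0.211 0.072] 0.73
almond_cake [0.255 0.435 0.072] 0.67
almond_cake [0.426 0.59  0.064] 0.63
choc_cake [ 0.623 -0.235  0.214] 0.97
```

View pics/top0.png

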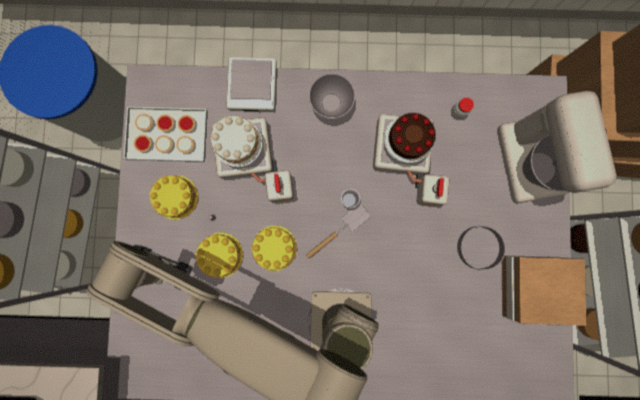

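View pics/side0.png

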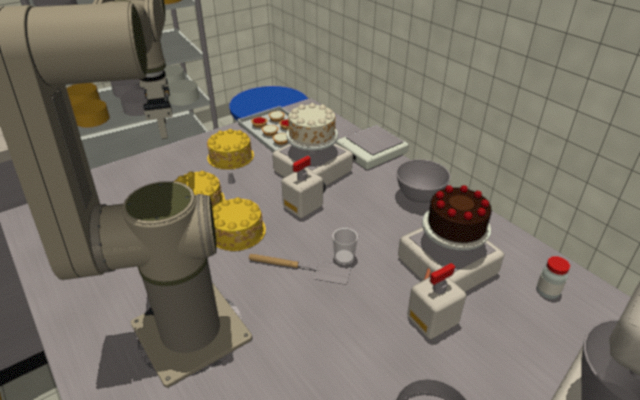

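Candidates for the handle: the red tee at top (277,184) on the pump hosed to the white almond cake's lift, the red tee at (440,187) on the chocolate lift, and the red jar lid at (465,104). I choose (277,184), and I'll check it in a close crop and measure its axis.

```bash
cat >> h.py <<'E'
from scipy.spatial.transform import Rotation as R
def ray(p,uv):
    K=p['K']; uv=np.atleast_2d(uv).astype(float)
    d=np.c_[(uv[:,0]-K[0,2])/K[0,0],-(uv[:,1]-K[1,2])/K[1,1],-np.ones(len(uv))]
    return d@R.from_rotvec(p['attitude']).as_matrix().T
def onz(p,uv,z):
    d=ray(p,uv); return p['xyz']+d*((z-p['xyz'][2])/d[:,2])[:,None]
def proj(p,X):
    c=(np.atleast_2d(X)-p['xyz'])@R.from_rotvec(p['attitude']).as_matrix()
    K=p['K']; return np.c_[K[0,2]-K[0,0]*c[:,0]/c[:,2],K[1,2]+K[1,1]*c[:,1]/c[:,2]]
E
python3 - <<'E'
from h import *
ps={c:read_camera(c) for c in ['top','side']}
for c,p in ps.items():
    print(c,np.shape(p['attitude']))
    u=p['pixels'].astype(int); red=(u[...,0]>110)&(u[...,0]>2.2*u[...,1])&(u[...,0]>2*u[...,2])
    x,y=(277,184) if c=='top' else (301,165)
    n,l,st,ce=cv2.connectedComponentsWithStats(red.astype(np.uint8))
    for i in range(1,n):
        if st[i,4]>15: print(st[i],ce[i].round(1))
    for d in masks_of(p,'almond_handle'):
        m=d['mask']; ys,xs=np.nonzero(m); print('mask',d['p'],m.sum(),xs.min(),xs.max(),ys.min(),ys.max(),xs.mean(),ys.mean())
    for i in range(1,n):
        if abs(ce[i][0]-x)<12 and abs(ce[i][1]-y)<12:
            ys,xs=np.nonzero(l==i); W=onz(p,np.c_[xs,ys],.175)[:,:2]; m=W.mean(0); w,v=np.linalg.eigh(np.cov((W-m).T)); print('centre',m,'axis deg',np.degrees(np.arctan2(v[1,1],v[0,1])),np.sqrt(12*w), cv2.minAreaRect((W*1000).astype(np.float32)))
    cr=p['pixels'][y-60:y+40,x-80:x+50]; cv2.imwrite(f'pics/crop_{c}.png',cv2.cvtColor(cv2.resize(cr,None,fx=6,fy=6,interpolation=cv2.INTER_CUBIC),cv2.COLOR_RGB2BGR))
E
```

```text
top (3,)
[459  98  15  14 158] [465.9 104.3]
[158 117  13  12 128] [164.2 122.4]
[180 117  13  13 130] [185.7 123. ]
[396 126   4   5  16] [397.5 128. ]
[429 130   5   4  16] [431.  131.5]
[136 137  13  13 132] [141.9 142.8]
[405 146   5   5  17] [407.  147.6]
[275 174   5  18  67] [276.9 183.1]
[438 179   6  17  65] [440.4 186.9]
mask 0.45 77 275 280 175 191 277.09090909090907 183.64935064935065
centre [0.48330809 0.23489673] axis deg -170.689501759057 [0.01315692 0.05663574] ((485.2886962890625, 234.71575927734375), (57.890560150146484, 13.506640434265137), 2.1143972873687744)
side (3,)
[253 118  12   5  52] [258.7 120.1]
[281 120   8   6  36] [284.7 122.3]
[293 156  17  11  74] [301.1 160.7]
[447 186   5   4  18] [449.  187.5]
[461 186   6   4  18] [463.7 187.4]
[437 191   6   5  21] [439.6 193.2]
[476 191   5   4  18] [478.  192.5]
[438 201   6   5  23] [440.5 202.6]
[483 200   6   4  19] [485.2 201.5]
[449 209   6   5  24] [451.5 211. ]
[479 208   6   5  24] [481.3 210.1]
[465 212   7   5  27] [468. 214.]
[548 257  22  15 255] [558.6 263.9]
[431 263  24  15 154] [442.8 270.3]
mask 0.56 205 293 310 156 172 301.66341463414636 164.09268292682927
centre [0.48035647 0.2268244 ] axis deg -168.16693486857315 [0.01837038 0.0613685 ] ((480.0429992675781, 226.8272247314453), (63.64979934692383, 18.051355361938477), 7.043397903442383)
```

View pics/crop_top.png

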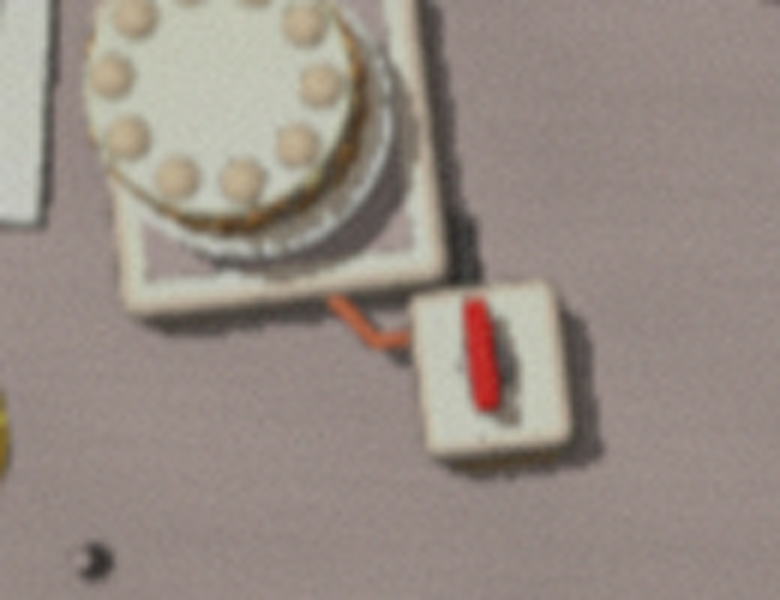

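View pics/crop_side.png

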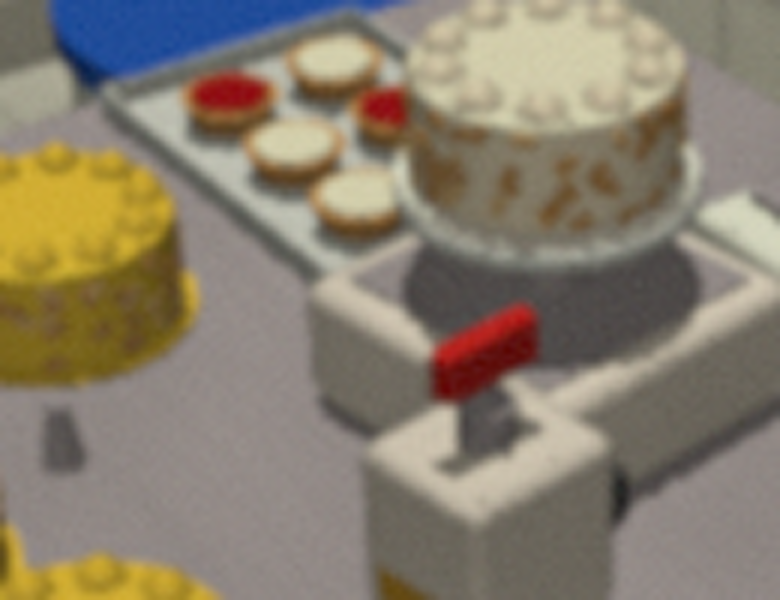

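The crop confirms the choice: the orange hose runs from this pump to the almond cake's lift, and the bar lies about 10° from world x. Next I move above it at a safe height.

```bash
cat >> h.py <<'E'
def todo(x,y,z,yaw):
    s=read_state(); M=R.from_rotvec(s['orientation']).as_matrix()
    d=M.T@(np.array([x,y,z])-s['tool_pos']); cy=np.degrees(np.arctan2(M[1,0],M[0,0]))
    print('shift cm',np.round(d*100,2),'yaw now',round(cy,2),'tool z turn deg',round(-((yaw-cy+90)%180-90),2),'tilt',np.round(M[:,2],4))
E
python3 - <<'E'
from h import *
todo(.483,.231,.25,10)
E
```

```text
shift cm [-37.42 -21.71  -5.48] yaw now 159.9 tool z turn deg -30.1 tilt [-0.  0. -1.]
```

Call:
drive_tool:
  plan:
    - {"claw": 0,"linear": [0,0,-5.5],"angular": [0,0,0]}
    - {"claw": 0,"linear": [-4.7,-2.7,0],"angular": [0,0,0]}
    - {"claw": 0,"linear": [-4.7,-2.7,0],"angular": [0,0,0]}
    - {"claw": 0,"linear": [-4.7,-2.7,0],"angular": [0,0,0]}
    - {"claw": 0,"linear": [-4.7,-2.7,0],"angular": [0,0,0]}
    - {"claw": 0,"linear": [-4.7,-2.7,0],"angular": [0,0,0]}
    - {"claw": 0,"linear": [-4.7,-2.7,0],"angular": [0,0,0]}
    - {"claw": 0,"linear": [-4.7,-2.7,0],"angular": [0,0,0]}
    - {"claw": 0,"linear": [-4.5,-2.7,0],"angular": [0,0,0]}
    - {"claw": 0,"linear": [0,0,0],"angular": [0,0,-10]}
    - {"claw": 0,"linear": [0,0,0],"angular": [0,0,-10]}
    - {"claw": 0,"linear": [0,0,0],"angular": [0,0,-10]}
  newtons: 20

```text
t: 2.1
tool_pos: [0.4833, 0.2318, 0.2503]
orientation: [-0.279, 3.129, 0.0]
force: [0.1, 0.1, -0.4]
opening: 0.0929
```

Run:
```python
from h import *
s=read_state(); print(s['t'],s['q'],s['tool_pos'])
todo(.483,.231,.25,10)
ps={c:read_camera(c) for c in ['wrist','top','side']}
for c,p in ps.items():
    save(p,c+'1')
    for d in search_frame(p,'almond_handle'): print(c,np.round(d['at'],4),d['p'])
p=ps['wrist']; print(p['xyz'])
u=p['pixels'].astype(int); red=(u[...,0]>90)&(u[...,0]>2.2*u[...,1])&(u[...,0]>2*u[...,2])
n,l,st,ce=cv2.connectedComponentsWithStats(red.astype(np.uint8))
for i in range(1,n):
    if st[i,4]>100: print(st[i],ce[i].round(1)); ys,xs=np.nonzero(l==i); print(cv2.minAreaRect((onz(p,np.c_[xs,ys],.175)[:,:2]*1000).astype(np.float32)))
print(proj(p,[[.483,.231,.175]]))
```

```text
2.1 [ 3.51524551e-01 -5.99695008e-02  1.58354339e+00  1.06022917e-05
  1.61795030e+00 -1.39719821e+00] [0.48333568 0.23180621 0.25027135]
shift cm [ 0.05 -0.07  0.03] yaw now -169.81 tool z turn deg 0.19 tilt [ 1.e-04  0.e+00 -1.e+00]
wrist [0.484  0.238  0.1781] 0.79
side [0.4819 0.23   0.1641] 0.68
[0.41767909 0.22081487 0.4403787 ]
[316 174  16  61 814] [323.2 204.2]
((486.32061767578125, 237.48072814941406), (61.758934020996094, 14.41059684753418), 9.776816368103027)
[[317.42429712 200.4970153 ]]
```

View pics/wrist1.png

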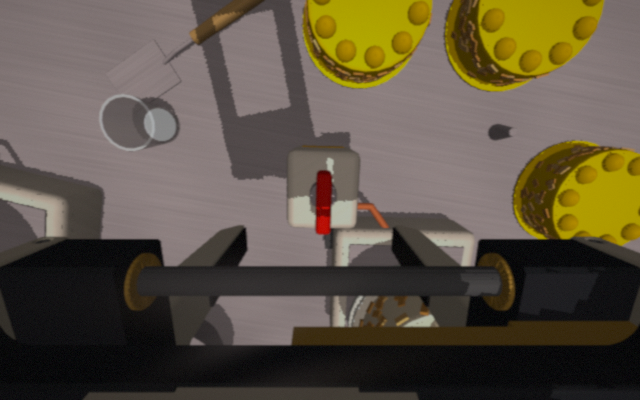

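View pics/side1.png

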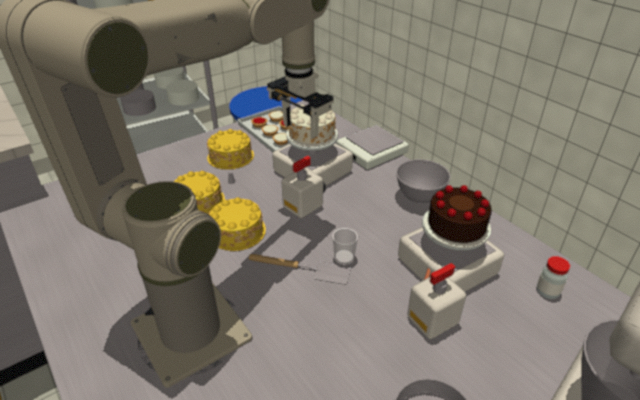

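Run:
```python
from h import *
from scipy.optimize import least_squares
ps={c:read_camera(c) for c in ['wrist','top','side']}
obs={}
for c,p in ps.items():
    u=p['pixels'].astype(int); red=((u[...,0]>60)&(u[...,0]>2*u[...,1])&(u[...,0]>2*u[...,2])).astype(np.uint8)
    n,l,st,ce=cv2.connectedComponentsWithStats(red)
    t=proj(p,[[.483,.232,.165]])[0]
    i=1+np.argmin([np.hypot(*(ce[k]-t))+(100 if st[k,4]<15 else 0) for k in range(1,n)])
    obs[c]=(st[i,4],ce[i]); print(c,st[i],ce[i],t.round(1),np.round(p['K'],0).tolist()[0])
def sil(p,x,y,a):
    B=np.array([[i*.032,j*.008,k*.015] for i in(-1,1) for j in(-1,1) for k in(-1,1)])
    X=B@R.from_euler('z',a).as_matrix().T+[x,y,.16]
    h=cv2.convexHull(proj(p,X).astype(np.float32)); m=cv2.moments(h)
    return m['m00'],np.array([m['m10'],m['m01']])/m['m00']
for use in (['wrist'],['top'],['side'],['wrist','side'],['wrist','top','side']):
    f=lambda v:np.concatenate([(sil(ps[c],v[0],v[1],np.radians(10))[1]-obs[c][1])*(.4 if c=='wrist' else 1) for c in use])
    r=least_squares(f,[.483,.232],diff_step=1e-3); print(use,r.x.round(4),r.fun.round(2),[sil(ps[c],*r.x,.17)[0] for c in use])
```

```text
wrist [315 171  17  64 909] [322.81188119 202.39163916] [318.1 198.4] [276.0, 0.0, 319.0]
top [276 185   4   7  24] [277.5  188.25] [278.  183.5] [444.0, 0.0, 314.0]
side [293 156  18  16 169] [301.32544379 163.49704142] [301.  162.5] [499.0, 0.0, 323.0]
['wrist'] [0.487  0.2375] [ 0. -0.] [1063.3415590850636]
['top'] [0.4672 0.2335] [-0. -0.] [104.13648341828957]
['side'] [0.4853 0.2331] [ 0. -0.] [230.70655784523115]
['wrist', 'side'] [0.4869 0.2366] [-0.36 -0.1  -0.23 -0.69] [1063.6646148585714, 229.87161828950047]
['wrist', 'top', 'side'] [0.4814 0.235 ] [-0.6  -2.22 -0.3  -4.14 -1.46  0.15] [1070.261516471859, 104.16196538275108, 231.2627175876405]
```

The bar centre comes out at about (0.486, 0.2355) with yaw 9.8°. In the wrist picture it sits at (323,203), between the open fingers, which matches. I'll descend.

Call:
drive_tool:
  plan:
    - {"claw": 0,"linear": [-0.3,0.3,2.4],"angular": [0,0,0.4]}
    - {"claw": 0,"linear": [0,0,3.5],"angular": [0,0,0]}
    - {"claw": 0,"linear": [0,0,3],"angular": [0,0,0]}
    - {"claw": 0,"linear": [0,0,1.5],"angular": [0,0,0]}
    - {"claw": 0.4,"linear": [0,0,0],"angular": [0,0,0]}
    - {"claw": 0.6,"linear": [0,0,0],"angular": [0,0,0]}
  newtons: 15

```text
t: 3.3
tool_pos: [0.4865, 0.2359, 0.1478]
orientation: [-0.26, 3.129, 0.001]
force: [-0.4, 0.2, -0.3]
opening: 0.0775
```

Run:
```python
from h import *
s=read_state(); print(s['t'],s['tool_pos'],s['force'],s['opening'])
p=read_camera('wrist'); save(p,'wrist2')
p=read_camera('side'); cv2.imwrite('pics/side2.png',cv2.cvtColor(cv2.resize(p['pixels'][80:240,220:400],None,fx=4,fy=4),cv2.COLOR_RGB2BGR))
```

```text
3.3 [0.48647005 0.23591097 0.14777837] [-0.44821661  0.24900303 -0.33236402] 0.07752988064518378
```

View pics/wrist2.png

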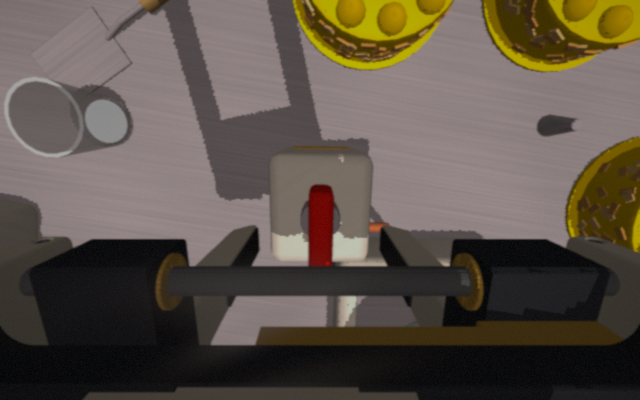

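View pics/side2.png

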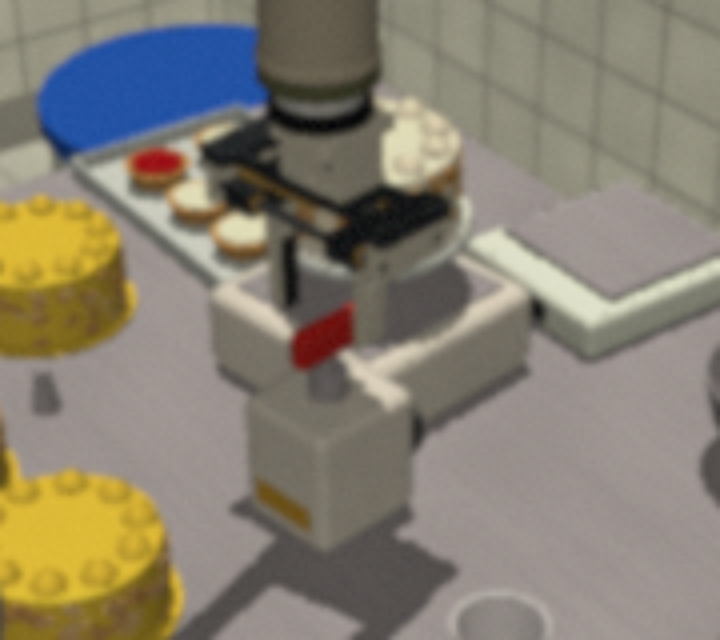

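Run:
```python
from h import *
s=read_state(); M=R.from_rotvec(s['orientation']).as_matrix(); T=s['tool_pos']
p=read_camera('side'); v=p['pixels'][80:240,220:400]; v=cv2.cvtColor(cv2.resize(v,None,fx=4,fy=4),cv2.COLOR_RGB2BGR)
def dot(X,c):
    q=(proj(p,X)[0]-[220,80])*4; cv2.circle(v,tuple(int(a) for a in q),4,c,-1); print(q)
for k in(-1,0,1): dot(T+M[:,1]*k*.039,(255,0,0))
for k in(-1,1): dot(np.array([.486,.2355,.16])+np.array([np.cos(.17),np.sin(.17),0])*k*.032,(0,255,0))
cv2.imwrite('pics/side3.png',v)
p=read_camera('wrist'); print(proj(p,[T,T+M[:,1]*.039,[.486-.0315,.2355-.0054,.175],[.486+.0315,.2355+.0054,.175]]))
```

```text
[362.52131403 365.82416646]
[325.5033977  345.12032559]
[289.54511243 325.00912837]
[293.32020401 349.54624329]
[355.41930328 315.06969362]
[[317.90782681 226.43274598]
 [371.59585205 226.46756342]
 [316.92854733 190.16907659]
 [317.44112636 285.13920535]]
```

View pics/side3.png

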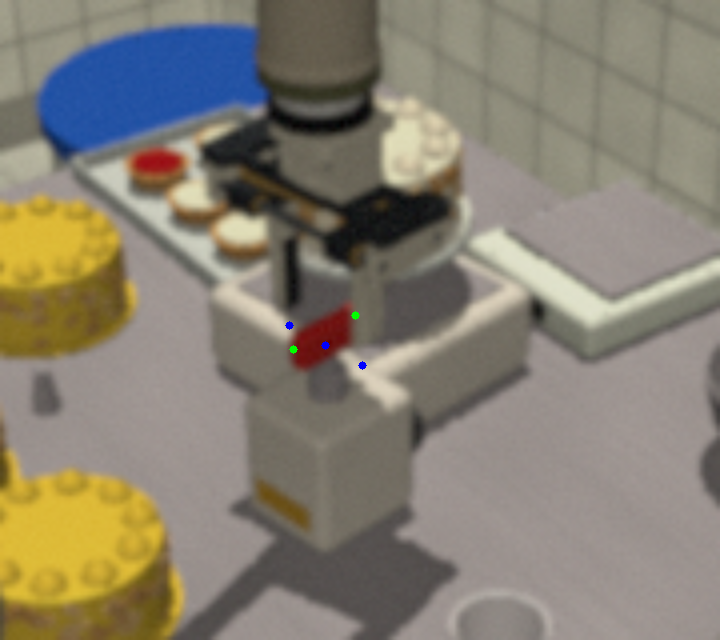

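Run:
```python
from h import *
p=read_camera('side'); v=p['pixels'][130:190,270:340]; v=cv2.cvtColor(cv2.resize(v,None,fx=10,fy=10,interpolation=cv2.INTER_NEAREST),cv2.COLOR_RGB2BGR)
v=cv2.convertScaleAbs(v,alpha=1.6,beta=-60)
cv2.imwrite('pics/side4.png',v); print(read_state()['tool_pos'])
```

```text
[0.48618727 0.23577312 0.14723276]
```

View pics/side4.png

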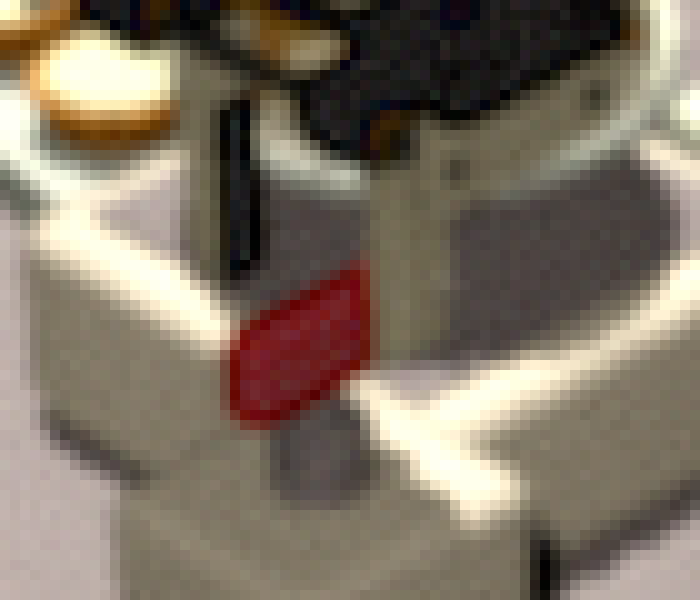

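The near finger's tip shows at side px (310,166), about 5 px (roughly 10 mm) higher than the reported TCP projects. I'll go 8 mm lower, which clears the collar and housing whichever value is right, and then close.

Call:
drive_tool:
  plan:
    - {"claw": 0.6,"linear": [0,0,0.8],"angular": [0,0,0]}
    - {"claw": 1,"linear": [0,0,0],"angular": [0,0,0]}
    - {"claw": 1,"linear": [0,0,0],"angular": [0,0,0]}
    - {"claw": 1,"linear": [0,0,0],"angular": [0,0,0]}
    - {"claw": 1,"linear": [0,0,0],"angular": [0,0,0]}
    - {"claw": 1,"linear": [0,0,0],"angular": [0,0,0]}
  newtons: 20

```text
t: 4.3
tool_pos: [0.4855, 0.2364, 0.1384]
orientation: [-0.261, 3.131, 0.002]
force: [-0.1, 4.7, -0.2]
opening: 0.016
```

Run:
```python
from h import *
s=read_state(); print(s['t'],s['tool_pos'],s['force'],s['opening'],s['wrist_torque'])
p=read_camera('side'); v=p['pixels'][130:190,270:340]; v=cv2.cvtColor(cv2.resize(v,None,fx=10,fy=10,interpolation=cv2.INTER_CUBIC),cv2.COLOR_RGB2BGR)
v=cv2.convertScaleAbs(v,alpha=1.6,beta=-60)
cv2.imwrite('pics/side5.png',v); print(read_state()['opening'])
```

```text
4.3 [0.48553313 0.23641923 0.13838691] [-0.08196189  4.71424257 -0.22080213] 0.01595211650056876 [ 0.92286866  0.11389154 -0.05831997]
0.015653654059060527
```

View pics/side5.png

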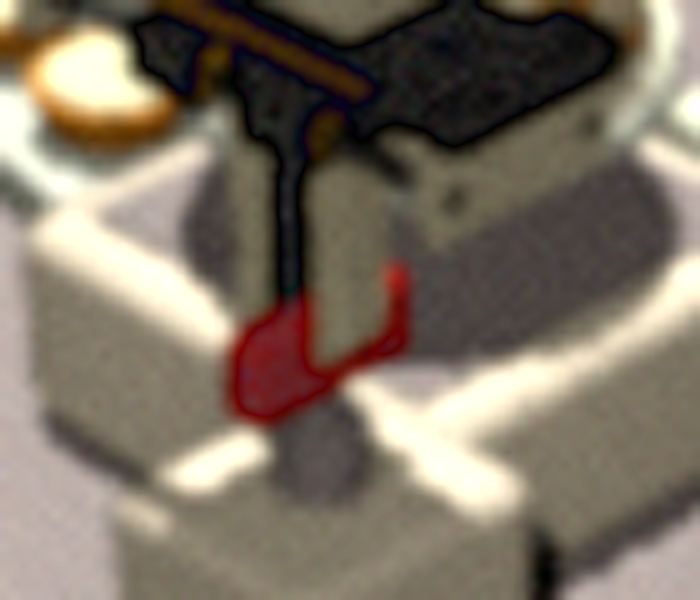

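Gripped: the opening is 16 mm and the pads cover the middle of the bar. I'll raise the grip and turn counter-clockwise by 40° to start.

Call:
drive_tool:
  plan:
    - {"claw": 1,"linear": [0,0,0],"angular": [0,0,0]}
    - {"claw": 1,"linear": [0,0,0],"angular": [0,0,-8]}
    - {"claw": 1,"linear": [0,0,0],"angular": [0,0,-8]}
    - {"claw": 1,"linear": [0,0,0],"angular": [0,0,-8]}
    - {"claw": 1,"linear": [0,0,0],"angular": [0,0,-8]}
    - {"claw": 1,"linear": [0,0,0],"angular": [0,0,-8]}
    - {"claw": 1,"linear": [0,0,0],"angular": [0,0,0]}
    - {"claw": 1,"linear": [0,0,0],"angular": [0,0,0]}
  newtons: 40

```text
t: 5.35
tool_pos: [0.486, 0.2356, 0.1384]
orientation: [-1.311, 2.854, -0.0]
force: [3.2, 2.0, -0.9]
opening: 0.0157
```

```bash
cat >> h.py <<'E'
def look(tag):
    s=read_state(); print(s['t'],s['tool_pos'],np.round(s['force'],1),np.round(s['wrist_torque'],2),s['opening'],s['q'][5]); todo(.486,.2355,.14,10)
    p=read_camera('side'); save(p,'side_'+tag)
    for l in ['almond_cake','choc_cake']:
        for d in search_frame(p,l): print(l,np.round(d['at'],3),round(d['p'],2))
    v=p['pixels'][80:200,240:400]; cv2.imwrite('pics/c_'+tag+'.png',cv2.cvtColor(cv2.resize(v,None,fx=5,fy=5,interpolation=cv2.INTER_CUBIC),cv2.COLOR_RGB2BGR))
E
python3 -c "
from h import *
look('a')"
```

```text
5.35 [0.48596298 0.23558532 0.138365  ] [ 3.2  2.  -0.9] [ 0.32 -0.54  0.12] 0.015736099769620027 -2.075070041039746
shift cm [ 0.   -0.01 -0.16] yaw now -130.67 tool z turn deg 39.33 tilt [ 8.e-04  1.e-04 -1.e+00]
almond_cake [0.25  0.208 0.073] 0.89
almond_cake [0.246 0.415 0.07 ] 0.88
almond_cake [0.427 0.589 0.066] 0.87
almond_cake [0.644 0.335 0.213] 0.65
choc_cake [ 0.624 -0.238  0.214] 0.6
choc_cake [0.473 0.216 0.169] 0.6
```

View pics/c_a.png

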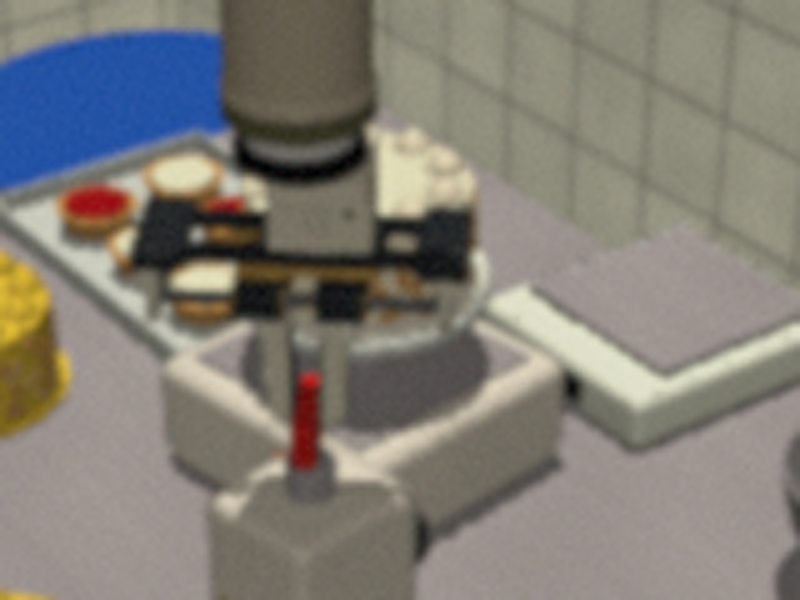

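The handle followed the gripper to about 0.68 rad. Another 12° brings it to about 0.9 rad; then I'll watch the sinking.

Call:
drive_tool:
  plan:
    - {"claw": 1,"linear": [0,0,0],"angular": [0,0,-6]}
    - {"claw": 1,"linear": [0,0,0],"angular": [0,0,-6]}
    - {"claw": 1,"linear": [0,0,0],"angular": [0,0,0]}
    - {"claw": 1,"linear": [0,0,0],"angular": [0,0,0]}
    - {"claw": 1,"linear": [0,0,0],"angular": [0,0,0]}
    - {"claw": 1,"linear": [0,0,0],"angular": [0,0,0]}
    - {"claw": 1,"linear": [0,0,0],"angular": [0,0,0]}
    - {"claw": 1,"linear": [0,0,0],"angular": [0,0,0]}

```text
t: 6.5
tool_pos: [0.4862, 0.2354, 0.1384]
orientation: [-1.601, 2.702, -0.001]
force: [6.2, 1.5, -2.9]
opening: 0.0156
```

```bash
python3 -c "
from h import *
look('b')"
```

```text
6.5 [0.48618005 0.23541896 0.13836916] [ 6.2  1.5 -2.9] [ 0.19 -0.99  0.11] 0.015565105478106819 -2.284146472103168
shift cm [ 0.    0.02 -0.16] yaw now -118.7 tool z turn deg 51.3 tilt [ 1.2e-03 -1.0e-04 -1.0e+00]
almond_cake [0.429 0.588 0.065] 0.91
almond_cake [0.253 0.208 0.072] 0.87
almond_cake [0.616 0.318 0.152] 0.74
almond_cake [0.246 0.414 0.068] 0.67
choc_cake [ 0.624 -0.236  0.213] 0.84
```

View pics/c_b.png

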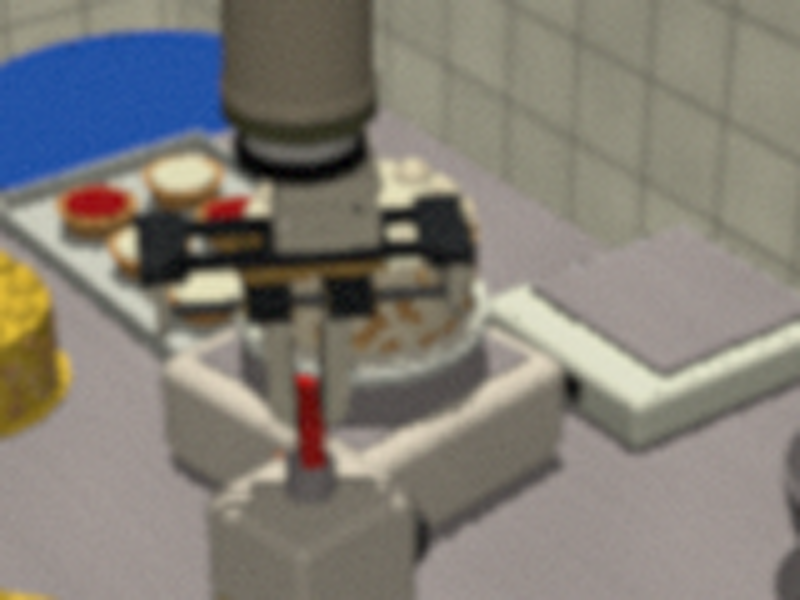

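The card's lower edge moved from crop y≈350 to y≈380, so the lift is sinking at about 15 mm/s with the valve at about 0.9 rad. That is slow and well under a quarter turn, so I'll release and rise straight up.

Call:
drive_tool:
  plan:
    - {"claw": 0.5,"linear": [0,0,0],"angular": [0,0,0]}
    - {"claw": 0.5,"linear": [0,0,0],"angular": [0,0,0]}
    - {"claw": 0.5,"linear": [0,0,0],"angular": [0,0,0]}
    - {"claw": 0.5,"linear": [0,0,0],"angular": [0,0,0]}
    - {"claw": 0.5,"linear": [0,0,-3],"angular": [0,0,0]}
    - {"claw": 0.5,"linear": [0,0,-5],"angular": [0,0,0]}
    - {"claw": 0.5,"linear": [0,0,-5],"angular": [0,0,0]}
    - {"claw": 0.5,"linear": [0,0,-5],"angular": [0,0,0]}
    - {"claw": 0.5,"linear": [0,0,0],"angular": [0,0,0]}

```text
t: 7.78
tool_pos: [0.4875, 0.2363, 0.3238]
orientation: [-1.602, 2.693, -0.002]
force: [0.9, -0.1, -0.3]
opening: 0.0462
```

```bash
python3 -c "
from h import *
look('c')
p=read_camera('wrist'); save(p,'w_c')"
```

```text
7.775 [0.48753256 0.23633106 0.32384127] [ 0.9 -0.1 -0.3] [0.01 0.03 0.03] 0.046237706423037934 -2.287325982340576
shift cm [ 0.27  0.2  18.38] yaw now -118.51 tool z turn deg 51.49 tilt [ 0.0083  0.0031 -1.    ]
almond_cake [0.253 0.207 0.071] 0.79
almond_cake [0.428 0.588 0.065] 0.63
almond_cake [0.247 0.414 0.072] 0.61
almond_cake [0.607 0.343 0.16 ] 0.59
choc_cake [ 0.625 -0.238  0.214] 0.57
```

View pics/c_c.png

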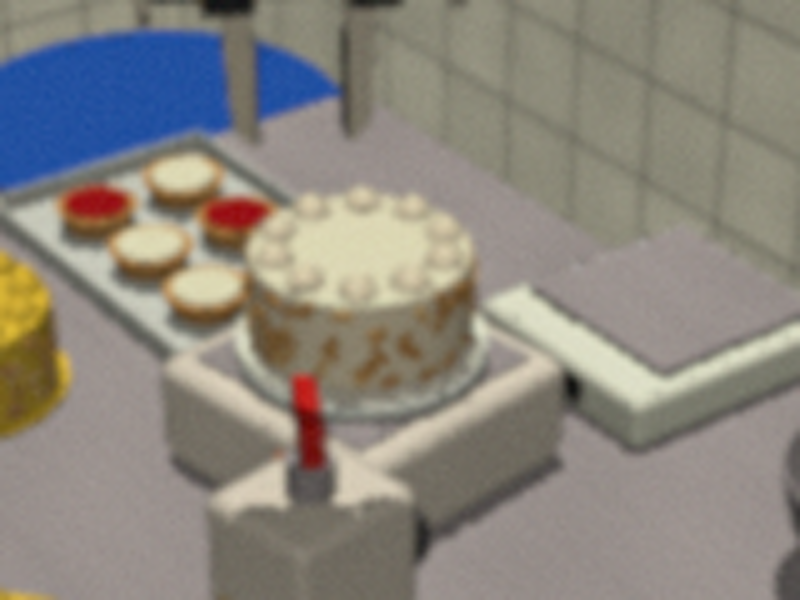

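View pics/w_c.png

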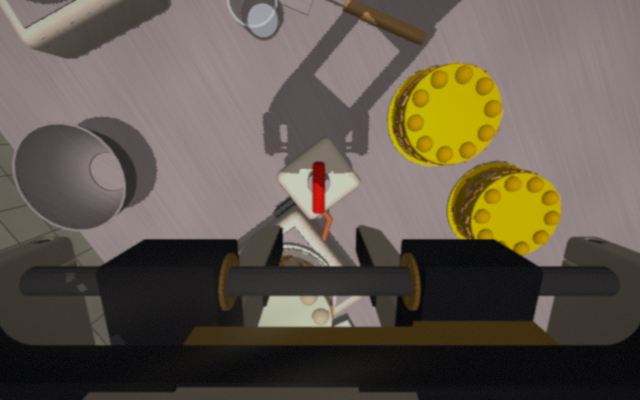

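The handle stays open at about 51°, in line with the tool (wrist px 319,187), and nothing is touching it. The cake has sunk further, with its card's front edge at crop y≈415. I'll wait and see whether it comes to rest at the bottom.

Call:
drive_tool:
  plan:
    - {"claw": 0.5,"linear": [0,0,0],"angular": [0,0,0]}
    - {"claw": 0.5,"linear": [0,0,0],"angular": [0,0,0]}
    - {"claw": 0.5,"linear": [0,0,0],"angular": [0,0,0]}
    - {"claw": 0.5,"linear": [0,0,0],"angular": [0,0,0]}
    - {"claw": 0.5,"linear": [0,0,0],"angular": [0,0,0]}
    - {"claw": 0.5,"linear": [0,0,0],"angular": [0,0,0]}
    - {"claw": 0.5,"linear": [0,0,0],"angular": [0,0,0]}
    - {"claw": 0.5,"linear": [0,0,0],"angular": [0,0,0]}
    - {"claw": 0.5,"linear": [0,0,0],"angular": [0,0,0]}
    - {"claw": 0.5,"linear": [0,0,0],"angular": [0,0,0]}
    - {"claw": 0.5,"linear": [0,0,0],"angular": [0,0,0]}
    - {"claw": 0.5,"linear": [0,0,0],"angular": [0,0,0]}

```text
t: 9.48
tool_pos: [0.4856, 0.2356, 0.3182]
orientation: [-1.606, 2.7, -0.0]
force: [0.3, -0.0, 0.7]
opening: 0.0466
```

Call:
drive_tool:
  plan:
    - {"claw": 0.5,"linear": [0,0,0],"angular": [0,0,0]}
    - {"claw": 0.5,"linear": [0,0,0],"angular": [0,0,0]}
    - {"claw": 0.5,"linear": [0,0,0],"angular": [0,0,0]}
    - {"claw": 0.5,"linear": [0,0,0],"angular": [0,0,0]}
    - {"claw": 0.5,"linear": [0,0,0],"angular": [0,0,0]}
    - {"claw": 0.5,"linear": [0,0,0],"angular": [0,0,0]}
    - {"claw": 0.5,"linear": [0,0,0],"angular": [0,0,0]}
    - {"claw": 0.5,"linear": [0,0,0],"angular": [0,0,0]}
    - {"claw": 0.5,"linear": [0,0,0],"angular": [0,0,0]}
    - {"claw": 0.5,"linear": [0,0,0],"angular": [0,0,0]}
    - {"claw": 0.5,"linear": [0,0,0],"angular": [0,0,0]}
    - {"claw": 0.5,"linear": [0,0,0],"angular": [0,0,0]}

```text
t: 10.98
tool_pos: [0.4856, 0.2356, 0.3183]
orientation: [-1.606, 2.7, -0.0]
force: [-0.1, -0.4, 0.8]
opening: 0.0463
```

```bash
python3 -c "
from h import *
look('d')"
```

```text
10.975 [0.48561277 0.23558556 0.31825688] [-0.1 -0.4  0.8] [ 0.1   0.05 -0.  ] 0.046275978993947815 -2.2875192738264944
shift cm [-1.000e-02 -4.000e-02  1.783e+01] yaw now -118.5 tool z turn deg 51.5 tilt [ 1.e-04 -0.e+00 -1.e+00]
almond_cake [0.432 0.587 0.066] 0.89
almond_cake [0.253 0.208 0.073] 0.64
almond_cake [0.608 0.342 0.16 ] 0.63
choc_cake [ 0.624 -0.24   0.214] 0.87
```

Call:
drive_tool:
  plan:
    - {"claw": 0.5,"linear": [0,0,0],"angular": [0,0,0]}
    - {"claw": 0.5,"linear": [0,0,0],"angular": [0,0,0]}
    - {"claw": 0.5,"linear": [0,0,0],"angular": [0,0,0]}
    - {"claw": 0.5,"linear": [0,0,0],"angular": [0,0,0]}
    - {"claw": 0.5,"linear": [0,0,0],"angular": [0,0,0]}
    - {"claw": 0.5,"linear": [0,0,0],"angular": [0,0,0]}
    - {"claw": 0.5,"linear": [0,0,0],"angular": [0,0,0]}
    - {"claw": 0.5,"linear": [0,0,0],"angular": [0,0,0]}

```text
t: 12.12
tool_pos: [0.4856, 0.2356, 0.3183]
orientation: [-1.606, 2.7, -0.0]
force: [-0.5, -0.3, 0.5]
opening: 0.0464
```

```bash
python3 -c "
from h import *
look('e')
a,b,c=[cv2.imread('pics/side_%s.png'%k).astype(int)[80:200,290:400] for k in 'cde']
print(abs(a-b).mean(),abs(b-c).mean())
p=read_camera('side');b0=np.array([.602,.36])
img=cv2.imread('pics/c_e.png')
# predicted card underside rim if down
d=search_frame(p,'almond_cake'); m=[x for x in masks_of(p,'almond_cake')]
top=cv2.imread('pics/side0.png')
for x in m:
    ys,xs=np.nonzero(x['mask'])
    if abs(xs.mean()-312)<25 and ys.mean()<180:
        print('mask',xs.min(),xs.max(),ys.min(),ys.max())
for z in (.092,.110,.147):
  t=np.linspace(0,6.28,60);C=np.c_[.63+.084*np.cos(t),.37+.084*np.sin(t),0*t+z];q=proj(p,C);print(z,q.min(0),q.max(0))
"
```

```text
12.125 [0.48561893 0.23556618 0.31825573] [-0.5 -0.3  0.5] [ 0.09  0.02 -0.04] 0.046387112616378186 -2.287557962224423
shift cm [-1.000e-02 -4.000e-02  1.783e+01] yaw now -118.5 tool z turn deg 51.5 tilt [ 0.  0. -1.]
almond_cake [0.246 0.412 0.073] 0.68
almond_cake [0.609 0.344 0.157] 0.6
almond_cake [0.431 0.59  0.065] 0.59
almond_cake [0.252 0.211 0.072] 0.58
choc_cake [ 0.622 -0.238  0.216] 0.72
2.604469696969697 1.6312373737373738
0.092 [289.29018065 135.30382284] [339.50174337 161.85371051]
0.11 [289.0749625  130.77920355] [339.61708976 157.13107612]
0.147 [288.62354216 121.29663943] [339.85901946 147.21734423]
```

View pics/c_e.png

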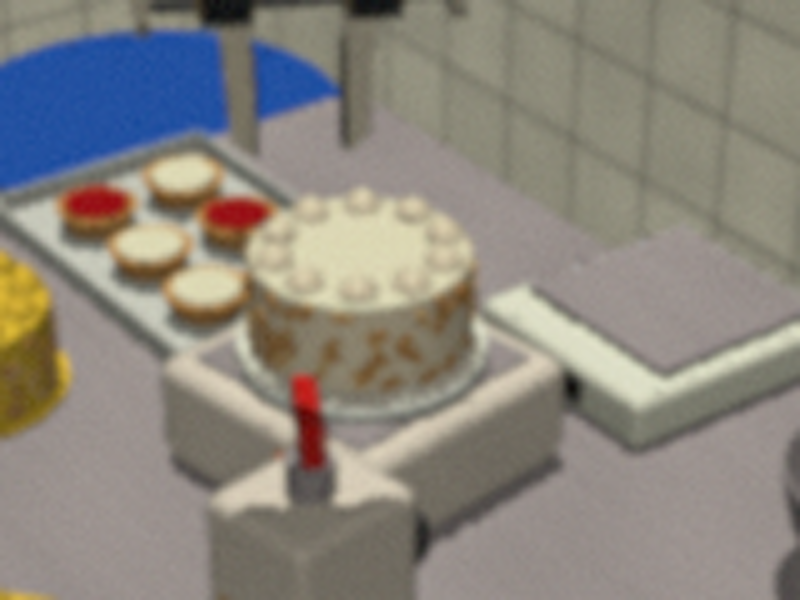

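View pics/side_e.png

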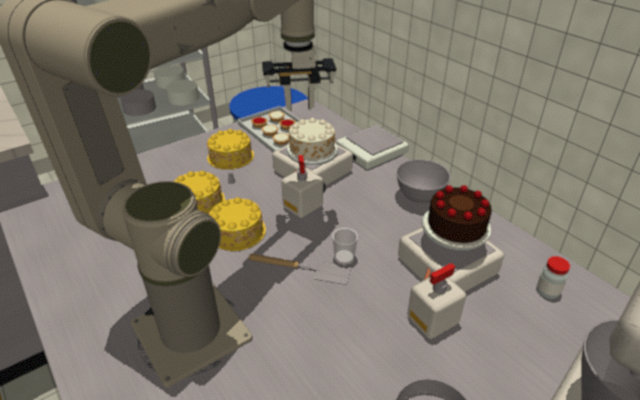

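The almond cake is at rest. Its surface height went from 0.213 to 0.158 m, the full 55 mm, and the card's front edge is at px y≈163 against about 162 predicted for fully down. The chocolate cake hasn't changed, and the arm is clear.

```bash
python3 -c "
from h import *
print(close_job())"
```

```text
the job is handed in; nothing more can be done
None
```

The almond cake is fully down, and I handed the job in at about 12 s. I gripped the red tee handle on its lift, turned it counter-clockwise about 51° (0.9 rad, under a quarter turn), let go and raised the arm clear.

**Last checks**
- **Almond cake:** it sank about 55 mm at roughly 15 mm/s early on and did not move between the last pictures. Its card edge is where it should be with the lift fully down.
- **Chocolate cake:** it stayed up, at the same measured height (about 0.214 m), and neither cake was touched.
- **Valve and arm:** the handle stayed where I left it. The tool is at 0.318 m with no contact force beyond sensor noise.

**Disagreements along the way**
- **Fingertip height:** before the grasp, the side view showed the fingertips about 10 mm higher than reported. I went 8 mm lower before gripping, and the grip held firmly.
- **Handle position:** the cameras differed by a few mm on where the handle was. I used a middle value.
- **False detection:** during the turn, the network once reported a chocolate cake near the gripper. The pictures ruled it out.

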